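# Bring a tripped tracing light box back on at its marked brightness

## Task

The tracing light box has tripped its breaker. Slide its dimmer fully down to the short-tick end, reset the breaker on the white supply box by pushing its tripped toggle fully off (towards the ring) and then fully on (towards the bar) while the dimmer stays down, and then slide the dimmer back up until the line on its grip meets the strip of masking tape. Leave the other things on the desk where they lie.

Things in the scene. Friction and masses are not known exactly. Their poses are not given: they have to be found in the camera images.
- lightbox: Aluminium tracing light box, fixed. Origin: centre of its footprint on the desk; x to its raised back, y to its left seen from the front (-x), z up. Its face, 360 mm wide (y), slopes 15 degrees, from z = 30 mm at x = -120 mm up to z = 95 mm at x = 121 mm. White diffuser; black control strip along the top edge holds the dimmer. Pencil ledge in front: x -168 to -120 mm, z up to 26 mm.
- lamp_bar (a point): Centre of the underside of the fixed lamp bar above the dimmer, at light box (110, 0, 247) mm. The bar is 376 mm long (y), 36 mm wide (x), 16 mm thick, on two 11 mm posts at x = 124, y = +-166 mm. It bars the way to the dimmer from straight above: reach under it from the front with the tool leaning 25 to 40 degrees, fingers pointing forward (+x) and down.
- dimmer (a joint): Position of the dimmer's grip along its level slot, in m: 0 = fully down, at the left end (light box +y), where the white ticks beside the slot are shortest; it grows to the right (-y, longer ticks) up to 0.090. It slides against about 2 N of friction, without a spring, and stays where it is left.
- dimmer_grip (a point): Middle of the dimmer's grip, a grey block with a white line across its top: 14 mm wide along the slot (light box y; the top 6 mm narrow to 11 mm), 26 mm long across it, from 2 to 20 mm above the face; this point is 12 mm above the face, below the line. At joint value q it is at light box x = 88 mm, y = 45 mm - q, z = 98 mm. Its z axis is square to the face, its y axis is the light box's.
- mark (a point): Where the middle of the dimmer's grip must come: in line with the middle of the strip of masking tape (6 mm wide, 42 mm long, stuck flat across the face in front of the slot), 12 mm above the face, on the line that dimmer_grip travels. The tape lies 40 to 82 mm from the dimmer's low end.
- supply_box: White plastic supply box, 150 mm (x) by 116 mm (y) by 70 mm high, fixed. Origin: centre of its underside, z up. A two-pole breaker in the middle of its lid has a nose 45 mm (x) by 36 mm (y), top at z = 78 mm. On the lid a black ring at x = -40 mm marks off, a black bar at x = +40 mm marks on; a black cable gland sticks out of the +x end.
- breaker (a joint): Angle of the breaker's toggle in rad: 0 = fully off, leaning 0.70 rad from vertical to the ring (box -x); 0.70 = upright; 1.40 = fully on, leaning 0.70 rad to the bar (box +x). Tripped, it stands near the middle. It turns about box y at x = 0, z = 74 mm, against 0.05 N m of friction (2 to 4 N at the toggle), has hard stops at both ends and stays where it is left.
- toggle_tip (a point): Middle of the toggle's outer edge, 28 mm from its pivot. The toggle is a black paddle 30 mm wide (box y) and 8 mm thick; upright it reaches z = 102 mm, that is 24 mm above the breaker's nose; fully on or off its tip is at z = 95 mm.
- tape_roll: Bystander: roll of masking tape lying flat, 100 mm across, 19 mm high, in front of the supply box. Origin: centre of its underside.
- compass: Bystander: steel drawing compass lying flat, 170 mm long (x), 16 mm high, behind the supply box. Origin: at its hinge, underside.
- steel_rule: Bystander: steel rule lying flat, 400 mm long (y), 30 mm wide, behind the light box. Origin: centre of its underside.
- scissors: Bystander: scissors lying flat, 190 mm long (x), 10 mm high, at the right side of the desk. Origin: at the pivot, underside.
- circle_cutter: Bystander: red circle cutter, 115 mm (x) by 130 mm (y), 22 mm high, at the left side of the desk. Origin: under the middle of its handle.
- eraser: Bystander: white eraser, 45 mm long, 12 mm high, on the light box's pencil ledge. Origin: centre of its underside.
- pencil: Bystander: pencil, 170 mm long, on the light box's pencil ledge. Origin: centre of its underside.
- circle_template: Bystander: green circle template with holes, 110 by 160 by 3 mm, lying loose on the sloping face of the light box. Origin: centre of its underside.
There are look-alikes about, which are no part of the job. Several things have the shape of the supply_box; the one meant has the colours described above.

How it is judged:
By the outcome, as a careful person would: the job done as asked, in the order asked, and still so for the second after the job is handed in, with the robot touching nothing.
It also fails if it takes over 72 s, if anything falls off the work surface, if the arm or the gripper's body presses on something with over 40 N, if the wrist force passes 120 N, or if a joint passes its speed limit or range.

## Robot

A 6-joint arm with a two-finger parallel gripper is mounted at the origin on the work surface. World frame = base frame: x ahead of the robot, y to its left, z up, the work surface at z = 0. Lengths are in m, angles in rad, forces in N, time in s.
With the tool pointing down it reaches from about 0.375 to 0.9 m from the base axis. Payload 3.1 kg.
Tool frame: the origin (TCP) lies at the very end of the fingers, on their centre line; the grasp point (between the pads) lies 19 mm behind it (grip_depth is the distance from the TCP to the grasp point, in m); z points along the fingers, y is the line along which they close (so a half turn about z gives the same grasp; the last joint's range is limited). The gripper opens to 85 mm and grips with 20 to 120 N. Pads are 22 mm wide; open, the fingers measure 114 mm over their backs; the gripper's body (76 mm by 85 mm) begins 54 mm behind the grasp point. The pads swing forward as they close: fully open they stand 13 mm farther back than shut.
Start: joints at [1.105, 0.527, 1.433, -0, 1.181, -0.178], TCP at [0.177, 0.599, 0.231] pointing down, gripper open.
Joint ranges: [-3.08, 3.08], [-0.75, 2.2], [0.22, 2.44], [-1.43, 4.57], [0, 2.65], [-2.85, 2.85]. Speed limits (rad/s): [2.79, 2.79, 3.14, 3.14, 3.14, 3.14].

## Interface

Orientations are given as a unit quaternion [x, y, z, w].
In Python, from station import * gives the robot as it stands.
- The arm moves only by the tool apply_moves, never from a script. Its argument "plan" is a list of rows, each a list of 7 numbers: the shift along the tool's x, y, z in m, then the turn, a rotation vector about the tool's x, y, z in rad, then the gripper command: -1 is fully open, 1 is shut, values between are in proportion. In form: [[dx, dy, dz, wx, wy, wz, jaw], ...]. A call has 1 to 8 rows; each row shifts and turns the commanded pose from where the row before left it, along the tool's axes as they then stand; what a row does not reach is not made up. A row lasts 1/8 s, in which the tool goes at most 62.5 mm and 10.7 degrees, less where a joint would pass 70% of its speed; a pose out of reach is approached as far as the arm can. A call is refused whole if a number of a shift passes 0.0625 or a number of a turn 0.188, either way. A call with a gripper value outside its range is refused whole. The fingers move at their own pace and stop on an object; "force" is the grip in N (left out, the last holds). Time passes only in rows, so rows that do not move let the fingers close. It gives the time, the measured TCP pose, the force, the opening and the grip force at its end, in the units of the state.
- sense(): the state, without advancing time (a new reading comes with each control period).
- snapshot(name): name is "scene" or "side" or "wrist"; returns the picture (400x640x3 uint8, red, green, blue); there is no depth.
- calibration(name): a dict with "camera_matrix" (3x3 intrinsics, pixels), "R" (3x3) and "t" (3): a world point X has camera coordinates R X + t; the wrist camera has in their place "mount" (4x4, takes a point from camera to tool coordinates, whose origin is the TCP and whose axes are the flange's). Camera axes: x right, y down, z forward; pixel columns grow to the right and rows downward; lengths in m; the calibration is good to about 2 mm. A picture is of the moment at which its call begins: read the wrist's pose just before it. calibration takes no time and is no camera call.
- sign_off(): hands the job in; it is judged then, once.
The state is a dict: "t": time; "q": joint angles; "qd": joint speeds; "tau": joint torques, N m; "tcp_pos": TCP position; "tool_rot": TCP orientation; "force": force on the tool from outside, world axes, zero at the start; "ft_torque": the same for the moment, N m; "finger_gap": opening from 0.0 (shut) to 1.0 (fully open); "gripper_force": force on a finger pad.
Only numpy, scipy, OpenCV 4.12 (cv2) and the standard library are available. Lean on these libraries where they do the work, as an engineer would, in place of code of your own. Each camera call takes 0.05 s, during which the arm holds its last target. There are 200 camera calls.

## Working session

There is one attempt and no reset: what is moved stays moved. The work goes in short steps, Python scripts to look and compute and a tool call to move; the robot and the scene stay as the last step left them, time stands still between calls to the robot, and variables do not carry over. Pictures are saved under pics/ and viewed, at most 10 in all, crops included, and the job is handed in when it is done.

Besides the shell and the picture viewer there is one more tool, called as name(argument=value, ...) on one line, values as JSON. apply_moves: Moves the arm, as the interface text tells. Its arguments: {"type":"object","properties":{"plan":{"type":"array"},"force":{"type":"number"}},"required":["plan"]}

```bash
mkdir -p pics
cat > h.py <<'E'
from station import *
import numpy as np, cv2
from scipy.spatial.transform import Rotation as Rn
def save(n,im): cv2.imwrite('pics/'+n,im[:,:,::-1])
E
python3 - <<'E'
from h import *
for n in("scene","side"):
    im=snapshot(n); save(n+'0.png',im); c=calibration(n); print(n,c)
print(calibration("wrist"));s=sense();print(s)
E
```

```text
scene {'camera_matrix': array([[443.31111124,   0.        , 321.45419617],
       [  0.        , 443.31111124, 199.41128271],
       [  0.        ,   0.        ,   1.        ]]), 'R': array([[-0.59850302,  0.8011001 , -0.00572443],
       [ 0.52203224,  0.38457095, -0.76130646],
       [-0.60768123, -0.45863255, -0.64836696]]), 't': array([ 0.32200022, -0.18693845,  1.80668973])}
side {'camera_matrix': array([[467.79705874,   0.        , 325.95628164],
       [  0.        , 467.79705874, 205.70932647],
       [  0.        ,   0.        ,   1.        ]]), 'R': array([[ 0.87651606, -0.48133969, -0.00563136],
       [-0.27878863, -0.49806572, -0.82110135],
       [ 0.39242388,  0.72127848, -0.57075464]]), 't': array([-0.46479506,  0.30113705,  1.3810273 ])}
{'camera_matrix': array([[312.6827669 ,   0.        , 322.10890769],
       [  0.        , 312.6827669 , 199.1687183 ],
       [  0.        ,   0.        ,   1.        ]]), 'mount': array([[-1.23831253e-04, -9.64918568e-01, -2.62549315e-01,
         6.70569924e-02],
       [ 9.99999563e-01, -3.62734854e-04,  8.61470146e-04,
        -
[... 163 characters left out ...]
       1.00000000e+00]])}
{'t': 0.1, 'q': array([ 1.10551422e+00,  5.28382967e-01,  1.43377908e+00,  1.16425589e-05,
        1.18141416e+00, -1.78496550e-01]), 'qd': array([ 0.00161937, -0.00238869, -0.00282545, -0.00241334, -0.00016323,
       -0.00058066]), 'tau': array([-1.72292366e-04, -4.43304920e+01, -1.78586286e+01, -2.34800982e-04,
        3.88751883e-03, -9.28833032e-06]), 'tcp_pos': array([0.17646463, 0.59889406, 0.23042392]), 'tool_rot': array([ 1.42904010e-01,  9.89736056e-01, -9.39135474e-04, -3.18864758e-04]), 'force': array([ 0.33377511, -1.21854564,  0.26032039]), 'ft_torque': array([0.02884629, 0.00722325, 0.02250845]), 'gripper_force': 0.0, 'finger_gap': 1.0032343019674417}
```

View pics/scene0.png

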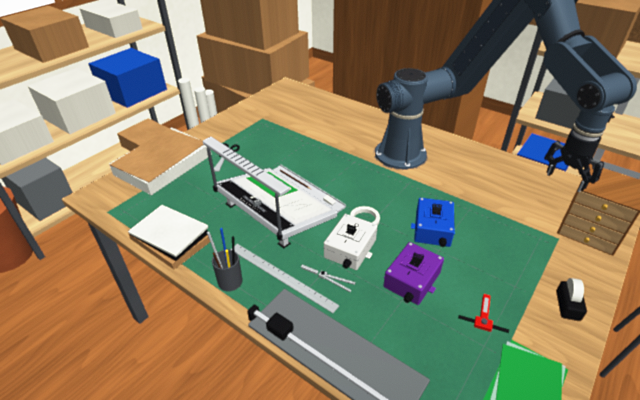

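View pics/side0.png

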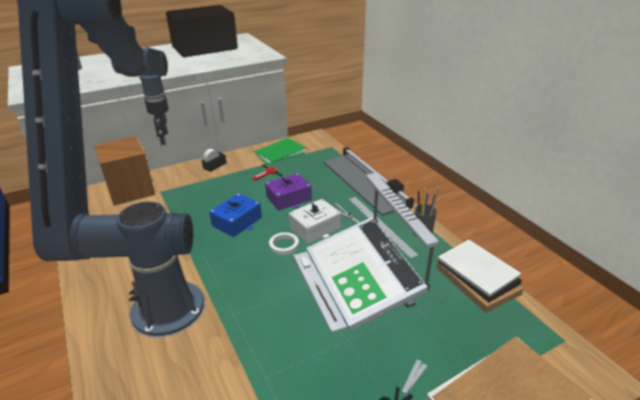

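The scene view shows three boxes of the same shape: blue at (435,220), purple at (413,272) and white at (350,241). The white one fits the description: white plastic with a black gland. The light box is at about (275,200). Next, one enlarged crop from each camera to confirm this and measure.

Run:
```python
import cv2
a=cv2.imread('pics/scene0.png'); b=cv2.imread('pics/side0.png')
cv2.imwrite('pics/c1.png',cv2.resize(a[130:285,195:395],None,fx=3.8,fy=3.8,interpolation=cv2.INTER_CUBIC))
cv2.imwrite('pics/c2.png',cv2.resize(b[185:335,255:445],None,fx=4,fy=4,interpolation=cv2.INTER_CUBIC))
```

```text
(no output)
```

View pics/c1.png

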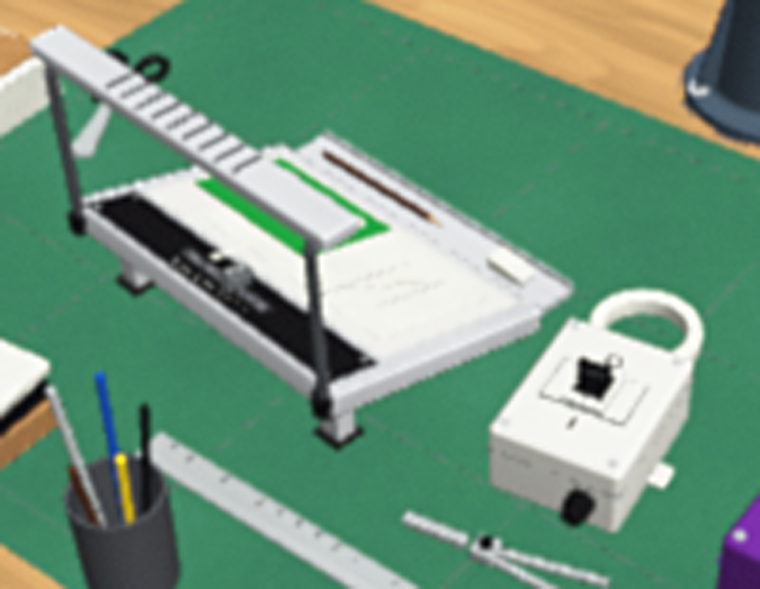

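View pics/c2.png

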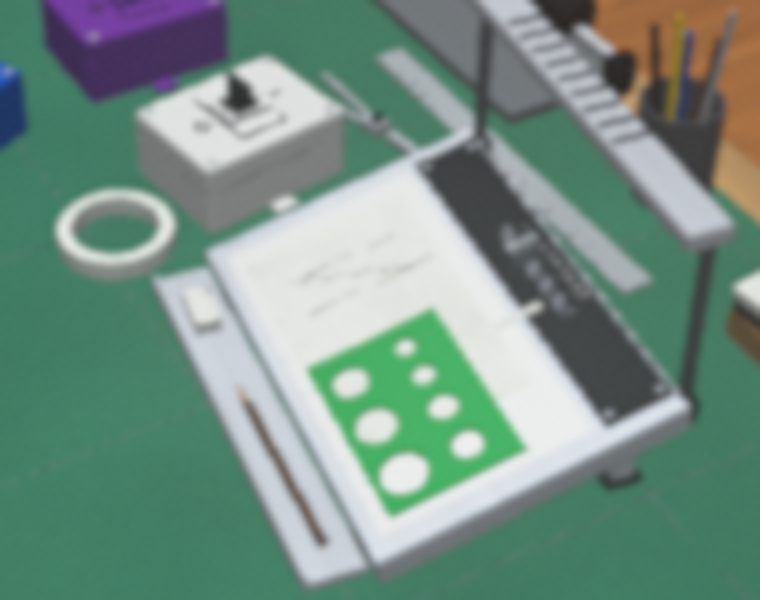

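The white box at crop 1 (590,410) is confirmed as the supply box. It has a black toggle, the ring on the tape-roll side, the bar towards the compass, and a black gland at (577,507). In crop 1 the grip is at about (232,270) and the tape at (220,257). In crop 2 the grip is at (518,238) and the tape at (530,308). Next I fit both poses.

```bash
cat >> h.py <<'E'
from scipy.optimize import least_squares
C={n:calibration(n) for n in("scene","side")}
def proj(n,X):
    c=C[n]; p=(c['R']@np.atleast_2d(X).T+c['t'][:,None]); p=c['camera_matrix']@(p/p[2]); return p[:2].T
def W(p,X):
    X=np.atleast_2d(X); c,s=np.cos(p[2]),np.sin(p[2])
    return X@np.array([[c,s,0],[-s,c,0],[0,0,1]])+[p[0],p[1],0]
E
python3 - <<'E'
from h import *
S=lambda u,v:("scene",u/3.8+195-.5,v/3.8+130-.5); D=lambda u,v:("side",u/4+255-.5,v/4+185-.5)
box=[((-75,-58,70),S(575,322)),((-75,58,70),S(692,362)),((75,58,70),S(615,490)),((75,-58,70),S(492,437)),
((-75,58,70),D(138,112)),((75,58,70),D(268,57)),((75,-58,70),D(345,105)),((-75,-58,70),D(210,170))]
lb=[((-120,180,30),D(210,252)),((-120,-180,30),D(378,562)),((121,180,95),D(475,130)),((121,-180,95),D(690,405)),
((121,180,95),S(325,390)),((121,-180,95),S(85,205)),((-120,180,30),S(540,318)),((92,188,263),S(362,215)),((128,-188,263),S(30,45)),((128,188,263),S(315,242))]
for nm,L in(("box",box),("lb",lb)):
    X=np.array([l[0] for l in L])/1000; uv=np.array([l[1][1:] for l in L]); ns=[l[1][0] for l in L]
    def f(p): return np.ravel([proj(n,x)[0]-u for n,x,u in zip(ns,W(p,X),uv)])
    r=min((least_squares(f,[.6,0,y],loss='soft_l1') for y in np.arange(-3,3,.75)),key=lambda r:r.cost)
    print(nm,r.x.round(4)); print(f(r.x).reshape(-1,2).round(1).tolist())
    if nm=="lb":
        lbp=r.x
        for what,o,x,z in(("grip",[S(232,268),D(518,236)],.088,.103),("tape",[S(222,256),D(530,309)],.050,.0765)):
            for n,u,v in o:
                g=least_squares(lambda y:proj(n,W(lbp,[x,y[0],z]))[0]-[u,v],[0.]); print(what,n,g.x,g.fun.round(1))
E
```

```text
box [0.5629 0.1355 0.1576]
[[-0.5, -0.8], [2.2, 0.2], [2.9, -1.7], [-0.2, -1.1], [-0.2, -1.2], [0.9, -2.0], [1.5, 0.2], [1.0, -0.1]]
lb [ 0.5609 -0.1769 -0.1489]
[[0.1, -0.9], [-0.6, 0.4], [0.5, -1.2], [1.2, 0.6], [2.8, 2.0], [-3.0, -1.9], [1.6, -1.2], [-0.9, 1.0], [-0.4, -1.5], [1.5, -0.2]]
grip scene [0.00736063] [-0.3  0.4]
grip side [0.02777882] [ 1.  -0.7]
tape scene [-0.0463026] [ 2.2 -3. ]
tape side [-0.03611187] [-4.6  3.2]
```

```bash
cat >> h.py <<'E'
LB=np.array([0.5609,-0.1769,-0.1489]); BX=np.array([0.5629,0.1355,0.1576])
def Rt(yaw,a): # tool: x back to robot, y left, z leaning a forward from down
    return Rn.from_euler('z',yaw)*Rn.from_matrix(np.array([[-np.cos(a),0,np.sin(a)],[0,1,0],[-np.sin(a),0,-np.cos(a)]]))
def plan(P1,R1,n,P0=None,R0=None):
    s=sense()
    if P0 is None: P0=s['tcp_pos']; R0=Rn.from_quat(s['tool_rot'])
    P0=np.array(P0);w=(R0.inv()*R1).as_rotvec(); out=[]
    for i in range(n):
        Ra=R0*Rn.from_rotvec(w*i/n)
        out.append(np.r_[Ra.inv().apply((P1-P0)/n),w/n])
    for o in out: print(np.round(o,4).tolist())
E
python3 - <<'E'
from h import *
s=sense(); R0=Rn.from_quat(s['tool_rot'])
P=W(LB,[.0,.03,.25])[0]; R=Rt(LB[2],np.radians(30)); print(P)
plan(P,R,13)
E
```

```text
[ 0.56535051 -0.14723195  0.25      ]
[-0.0449, -0.0466, -0.0014, -0.0029, -0.0403, -0.0103]
[-0.0445, -0.0471, 0.0002, -0.0029, -0.0403, -0.0103]
[-0.0439, -0.0475, 0.0019, -0.0029, -0.0403, -0.0103]
[-0.0433, -0.048, 0.0035, -0.0029, -0.0403, -0.0103]
[-0.0427, -0.0484, 0.0051, -0.0029, -0.0403, -0.0103]
[-0.0419, -0.0489, 0.0066, -0.0029, -0.0403, -0.0103]
[-0.0411, -0.0493, 0.0082, -0.0029, -0.0403, -0.0103]
[-0.0403, -0.0498, 0.0097, -0.0029, -0.0403, -0.0103]
[-0.0393, -0.0502, 0.0111, -0.0029, -0.0403, -0.0103]
[-0.0383, -0.0507, 0.0125, -0.0029, -0.0403, -0.0103]
[-0.0373, -0.0511, 0.0139, -0.0029, -0.0403, -0.0103]
[-0.0361, -0.0515, 0.0152, -0.0029, -0.0403, -0.0103]
[-0.035, -0.0519, 0.0165, -0.0029, -0.0403, -0.0103]
```

apply_moves(plan=[[-0.036,-0.038,-0.001,-0.0024,-0.033,-0.0084,-1],[-0.036,-0.038,0,-0.0024,-0.033,-0.0084,-1],[-0.036,-0.038,0.001,-0.0024,-0.033,-0.0084,-1],[-0.036,-0.038,0.002,-0.0024,-0.033,-0.0084,-1],[-0.035,-0.039,0.003,-0.0024,-0.033,-0.0084,-1],[-0.035,-0.039,0.004,-0.0024,-0.033,-0.0084,-1],[-0.034,-0.04,0.005,-0.0024,-0.033,-0.0084,-1],[-0.034,-0.04,0.006,-0.0024,-0.033,-0.0084,-1]])

```text
t: 1.1
tcp_pos: [0.3722, 0.2261, 0.2418]
tool_rot: [0.108, 0.985, -0.009, 0.132]
force: [0.9, 0.1, -0.8]
finger_gap: 1.0
gripper_force: 0.0
```

Run:
```python
from h import *
P=W(LB,[.0,.03,.25])[0]; R=Rt(LB[2],np.radians(30)); print(sense()['tcp_pos'],sense()['t'])
plan(P,R,8)
```

```text
[0.37219657 0.22611853 0.24179658] 1.1
[-0.0328, -0.0404, 0.0075, -0.0021, -0.0322, -0.0084]
[-0.0322, -0.0407, 0.0084, -0.0021, -0.0322, -0.0084]
[-0.0316, -0.0409, 0.0094, -0.0021, -0.0322, -0.0084]
[-0.0309, -0.0412, 0.0103, -0.0021, -0.0322, -0.0084]
[-0.0302, -0.0415, 0.0112, -0.0021, -0.0322, -0.0084]
[-0.0295, -0.0418, 0.012, -0.0021, -0.0322, -0.0084]
[-0.0288, -0.042, 0.0129, -0.0021, -0.0322, -0.0084]
[-0.028, -0.0423, 0.0137, -0.0021, -0.0322, -0.0084]
```

apply_moves(plan=[[-0.033,-0.04,0.0075,-0.002,-0.032,-0.0084,-1],[-0.032,-0.041,0.0084,-0.002,-0.032,-0.0084,-1],[-0.032,-0.041,0.0094,-0.002,-0.032,-0.0084,-1],[-0.031,-0.041,0.01,-0.002,-0.032,-0.0084,-1],[-0.03,-0.0415,0.011,-0.002,-0.032,-0.0084,-1],[-0.0295,-0.042,0.012,-0.002,-0.032,-0.0084,-1],[-0.029,-0.042,0.013,-0.002,-0.032,-0.0084,-1],[-0.028,-0.042,0.014,-0.002,-0.032,-0.0084,0]])

```text
t: 2.1
tcp_pos: [0.5654, -0.1473, 0.2495]
tool_rot: [0.072, 0.964, -0.02, 0.257]
force: [1.5, 0.2, 0.3]
finger_gap: 0.818
gripper_force: 0.0
```

Run:
```python
from h import *
s=sense(); im=snapshot("wrist"); save('w1.png',cv2.resize(im,None,fx=1.25,fy=1.25,interpolation=cv2.INTER_CUBIC)); 
np.savez('w1.npz',p=s['tcp_pos'],r=s['tool_rot']); print(s['tcp_pos'],s['finger_gap'],s['t'])
```

```text
[ 0.56536365 -0.14733253  0.2495125 ] 0.8181226508648228 2.1
```

View pics/w1.png

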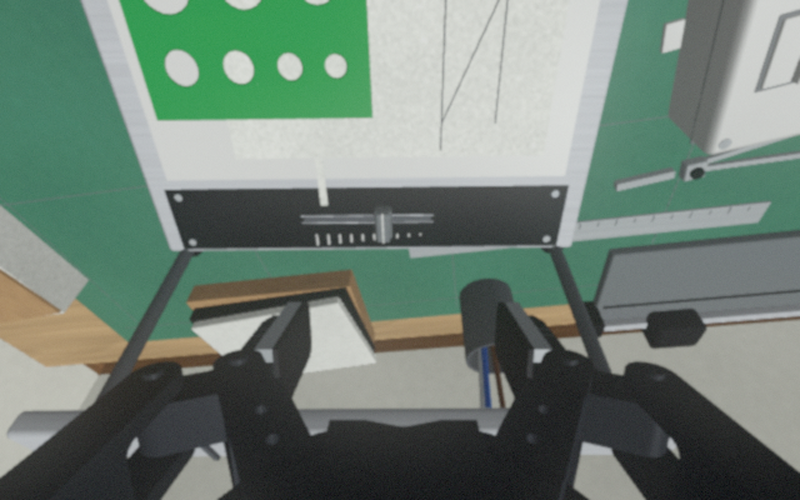

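The wrist view is upside down, with the back of the light box at the bottom. The grip is at (384,225), the tape runs (320,160) to (324,206), the slot runs (302,219) to (434,219), and the back corners are at (181,250) and (573,246).

```bash
cat >> h.py <<'E'
wc=calibration("wrist"); Mt=wc['mount']; Kw=wc['camera_matrix']
def wproj(p,r,X):
    X=np.atleast_2d(X); T=Rn.from_quat(r).inv().apply(X-p); c=(T-Mt[:3,3])@Mt[:3,:3]; c=c@Kw.T; return c[:,:2]/c[:,2:]
def face(x,y,h): # lb point: along-face from known face heights, h above face square to it
    z=.030+(x+.120)*np.tan(np.radians(15)); return np.array([x-h*np.sin(np.radians(15)),y,z+h*np.cos(np.radians(15))])
E
python3 - <<'E'
from h import *
d=np.load('w1.npz'); p,r=d['p'],d['r']; k=1/1.25
X=np.array([[.121,-.18,.095],[.121,.18,.095]]); U=np.array([[181,250],[573,246]])*k
sl=np.array([368,219])*k
xs=.088+.012*np.sin(np.radians(15))
f=lambda q:np.r_[(wproj(p,r,W(q,X))-U).ravel(), (wproj(p,r,W(q,face(xs,0,0)))[0]-sl)]
q=least_squares(f,LB); print(q.x.round(4),q.fun.round(1)); L=q.x
for n,u,g in(("grip",(384,225),lambda y:face(.088+.02*np.sin(np.radians(15)),y,.02)),("tape",(322,183),lambda y:face(.05,y,0)),("sl0",(434,219),lambda y:face(xs,y,0)),("sl1",(302,219),lambda y:face(xs,y,0))):
    for LL in(L,LB):
        y=least_squares(lambda y:wproj(p,r,W(LL,g(y[0])))[0,:1]-u[0]*k,[0.]).x[0]; print(n,y.round(4),(wproj(p,r,W(LL,g(y)))[0]-np.array(u)*k).round(1))
E
```

```text
[ 0.5586 -0.1759 -0.123 ] [-5.9  3.8  3.3  0.8  2.4  0.2]
grip 0.0119 [0.  5.7]
grip 0.0148 [0.  7.7]
tape -0.0364 [ 0.  -8.7]
tape -0.0346 [ 0.  -7.5]
sl0 0.0535 [ 0.  -0.9]
sl0 0.0568 [0.  1.9]
sl1 -0.0591 [-0.   1.3]
sl1 -0.0562 [-0.  2.]
```

Run:
```python
from h import *
R=Rt(LB[2],np.radians(30)); z=R.as_matrix()[:,2]
P=W(LB,[.088,.0148,.098])[0]; A=P-z*.06; B=P+z*.006
plan(A,R,4); print(); plan(B,R,3,A,R)
```

```text
[0.0014, -0.002, 0.0285, -0.0022, 0.0015, -0.0006]
[0.0013, -0.002, 0.0285, -0.0022, 0.0015, -0.0006]
[0.0013, -0.0021, 0.0285, -0.0022, 0.0015, -0.0006]
[0.0013, -0.0021, 0.0285, -0.0022, 0.0015, -0.0006]

[0.0, -0.0, 0.022, 0.0, 0.0, 0.0]
[0.0, -0.0, 0.022, 0.0, 0.0, 0.0]
[0.0, -0.0, 0.022, 0.0, 0.0, 0.0]
```

Run:
```python
from h import *
R=Rt(LB[2],np.radians(30)); s=sense(); R0=Rn.from_quat(s['tool_rot'])
print(LB,s['tcp_pos'],W(LB,[0,.03,.25]),W(LB,[.088,.0148,.098])[0]); print(R.as_matrix().round(3),R0.as_matrix().round(3))
```

```text
[ 0.5609 -0.1769 -0.1489] [ 0.5696054  -0.15434971  0.25098413] [[ 0.56535051 -0.14723195  0.25      ]] [ 0.65012185 -0.1753186   0.098     ]
[[-0.856  0.148  0.494]
 [ 0.128  0.989 -0.074]
 [-0.5    0.    -0.866]] [[-0.853  0.155  0.498]
 [ 0.13   0.988 -0.083]
 [-0.505 -0.006 -0.863]]
```

apply_moves(plan=[[0.0015,-0.002,0.028,-0.002,0.0015,0,0],[0.0015,-0.002,0.028,-0.002,0.0015,0,0],[0.0015,-0.002,0.028,-0.002,0.0015,0,0],[0.0015,-0.002,0.028,-0.002,0.0015,0,0],[0,0,0,0,0,0,0],[0,0,0,0,0,0,0]])

```text
t: 2.9
tcp_pos: [0.6134, -0.1605, 0.1498]
tool_rot: [0.071, 0.964, -0.015, 0.254]
force: [0.2, 0.3, -0.4]
finger_gap: 0.5
gripper_force: 0.0
```

Run:
```python
from h import *
s=sense(); im=snapshot("wrist"); save('w2.png',cv2.resize(im[40:360,120:520],None,fx=1.8,fy=1.8,interpolation=cv2.INTER_CUBIC)); 
np.savez('w2.npz',p=s['tcp_pos'],r=s['tool_rot']); print(s['tcp_pos'],s['finger_gap'],s['t'],s['force'])
R=Rt(LB[2],np.radians(30)); z=R.as_matrix()[:,2]
plan(W(LB,[.088,.0148,.098])[0]+z*.006,R,3)
```

```text
[ 0.61336842 -0.1605102   0.14982204] 0.49982403586444424 2.9 [ 0.16092004  0.30533593 -0.44308189]
[-0.0025, -0.0032, 0.0235, 0.0023, -0.0027, -0.0]
[-0.0025, -0.0031, 0.0235, 0.0023, -0.0027, -0.0]
[-0.0024, -0.0031, 0.0235, 0.0023, -0.0027, -0.0]
```

View pics/w2.png

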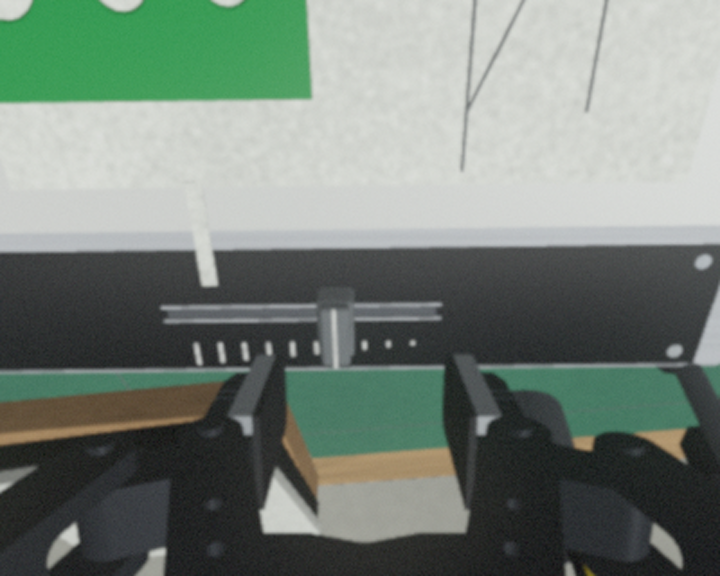

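The grip's white line is at crop (336,330), the tape's near end at (208,285) and far end at (196,190). The slot ends are at (162,313) and (441,312), and the ticks run from (413,343) for the shortest to (197,352) for the longest.

Run:
```python
from h import *
d=np.load('w2.npz'); p,r=d['p'],d['r']; t=np.tan(np.radians(15)); s15=np.sin(np.radians(15))
px=lambda u,v:np.array([u/1.8+120-.22,v/1.8+40-.22])
R=Rn.from_quat(r)
def hit(u,v,h): # lb point on plane h above face
    c=np.linalg.solve(Kw,np.r_[px(u,v),1]); T=Mt[:3,:3]@c; o=p+R.apply(Mt[:3,3]); dd=R.apply(T)
    Q=Rn.from_euler('z',-LB[2]); o=Q.apply(o-[LB[0],LB[1],0]); dd=Q.apply(dd)
    n=np.array([-s15,0,np.cos(np.radians(15))]); k=(h-n@(o-face(0,0,0)))/(n@dd); return (o+k*dd).round(4)
for n,a in dict(gripline=(336,330,.02),gripnear=(336,290,.02),gripfar=(336,367,.02),tape1=(208,285,0),tape2=(196,190,0),sl0=(441,312,0),sl1=(162,313,0),tick0=(413,343,0),tick9=(197,352,0),scr=(703,262,0),scr2=(674,351,0)).items(): print(n,hit(*a))
```

```text
gripline [0.0786 0.0141 0.1039]
gripnear [0.0621 0.0145 0.0995]
gripfar [0.0951 0.0137 0.1083]
tape1 [ 0.0761 -0.0367  0.0825]
tape2 [ 0.0382 -0.0357  0.0724]
sl0 [0.0885 0.0558 0.0859]
sl1 [ 0.0886 -0.057   0.0859]
tick0 [0.1033 0.0452 0.0898]
tick9 [ 0.1074 -0.0457  0.0909]
scr [0.0667 0.1558 0.08  ]
scr2 [0.1077 0.1562 0.091 ]
```

apply_moves(plan=[[-0.002,-0.0033,0.023,0.002,-0.0027,0,0],[-0.002,-0.0033,0.023,0.002,-0.0027,0,0],[-0.002,-0.0033,0.0225,0.002,-0.0027,0,0],[0,0,0,0,0,0,0],[0,0,0,0,0,0,0]], force=25)

```text
t: 3.58
tcp_pos: [0.6507, -0.1759, 0.094]
tool_rot: [0.072, 0.963, -0.019, 0.258]
force: [-0.4, -1.0, -0.1]
finger_gap: 0.502
gripper_force: 0.0
```

apply_moves(plan=[[0,0,0,0,0,0,1],[0,0,0,0,0,0,1],[0,0,0,0,0,0,1],[0,0,0,0,0,0,1],[0,0,0,0,0,0,1],[0,0,0,0,0,0,1]])

```text
t: 4.32
tcp_pos: [0.6508, -0.1761, 0.094]
tool_rot: [0.072, 0.963, -0.019, 0.258]
force: [-3.2, 0.4, 6.1]
finger_gap: 0.15
gripper_force: 26.6
```

Run:
```python
from h import *
s=sense(); print(s['force'],s['gripper_force'],s['finger_gap'],s['t'])
Q=Rn.from_euler('z',-LB[2]); print(Q.apply(s['tcp_pos']-[LB[0],LB[1],0]).round(4))
im=snapshot("wrist"); save('w3.png',cv2.resize(im[100:340,160:480],None,fx=1.8,fy=1.8,interpolation=cv2.INTER_CUBIC))
```

```text
[-3.24952352  0.42866577  6.0530228 ] 26.57151907682419 0.15030524692670552 4.325
[0.0888 0.0141 0.094 ]
```

View pics/w3.png

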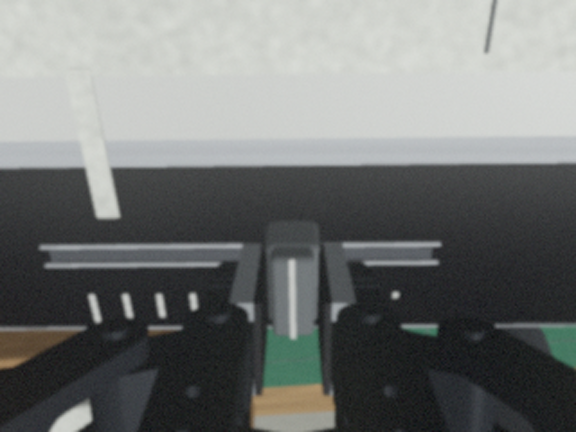

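The grip sits centred between the pads with a gap of about 13 mm. I slide it to the low end, +y.

apply_moves(plan=[[0,0.006,0,0,0,0,1],[0,0.006,0,0,0,0,1],[0,0.006,0,0,0,0,1],[0,0.006,0,0,0,0,1],[0,0.004,0,0,0,0,1],[0,0.004,0,0,0,0,1],[0,0,0,0,0,0,1],[0,0,0,0,0,0,1]])

```text
t: 5.38
tcp_pos: [0.655, -0.1461, 0.094]
tool_rot: [0.072, 0.963, -0.021, 0.258]
force: [-6.9, -4.5, 6.3]
finger_gap: 0.155
gripper_force: 26.8
```

Run:
```python
from h import *
s=sense(); Q=Rn.from_euler('z',-LB[2]); print(Q.apply(s['tcp_pos']-[LB[0],LB[1],0]).round(4),Q.apply(s['force']).round(1))
```

```text
[0.0885 0.0444 0.094 ] [-6.2 -5.5  6.3]
```

apply_moves(plan=[[0,0.003,0,0,0,0,1],[0,0,0,0,0,0,1],[0,0,0,0,0,0,1]])

```text
t: 5.75
tcp_pos: [0.6551, -0.146, 0.094]
tool_rot: [0.074, 0.963, -0.023, 0.259]
force: [-10.3, -10.9, 5.9]
finger_gap: 0.15
gripper_force: 27.0
```

Run:
```python
from h import *
s=sense(); Q=Rn.from_euler('z',-LB[2]); print(Q.apply(s['tcp_pos']-[LB[0],LB[1],0]).round(4),Q.apply(s['force']).round(1))
```

```text
[0.0885 0.0445 0.094 ] [ -8.6 -12.3   5.9]
```

apply_moves(plan=[[0,0,0,0,0,0,0],[0,0,0,0,0,0,0],[0,0,0,0,0,0,0],[0,0,-0.05,0,0,0,0],[0,0,-0.05,0,0,0,0],[0,0,-0.03,0,0,0,0],[0,0,0,0,0,0,1],[0,0,0,0,0,0,1]])

```text
t: 6.75
tcp_pos: [0.5921, -0.1317, 0.205]
tool_rot: [0.072, 0.963, -0.019, 0.258]
force: [0.3, -0.5, 0.1]
finger_gap: 0.08
gripper_force: 0.0
```

Run:
```python
from h import *
s=sense(); print(s['tcp_pos'],s['force'])
R=Rt(BX[2],0); plan(W(BX,[.04,0,.17])[0],R,8)
```

```text
[ 0.59213968 -0.13172077  0.20504199] [ 0.29914488 -0.53132806  0.09055688]
[0.0055, 0.034, 0.0019, -0.0098, 0.0648, -0.0374]
[0.0041, 0.0342, 0.0026, -0.0098, 0.0648, -0.0374]
[0.0026, 0.0342, 0.0031, -0.0098, 0.0648, -0.0374]
[0.0011, 0.0343, 0.0036, -0.0098, 0.0648, -0.0374]
[-0.0004, 0.0343, 0.004, -0.0098, 0.0648, -0.0374]
[-0.002, 0.0342, 0.0042, -0.0098, 0.0648, -0.0374]
[-0.0035, 0.034, 0.0044, -0.0098, 0.0648, -0.0374]
[-0.0051, 0.0338, 0.0044, -0.0098, 0.0648, -0.0374]
```

apply_moves(plan=[[0.0055,0.034,0.002,-0.01,0.065,-0.037,1],[0.004,0.034,0.0026,-0.01,0.065,-0.037,1],[0.0026,0.034,0.003,-0.01,0.065,-0.037,1],[0.001,0.034,0.0036,-0.01,0.065,-0.037,1],[-0.0004,0.034,0.004,-0.01,0.065,-0.037,1],[-0.002,0.034,0.004,-0.01,0.065,-0.037,1],[-0.0035,0.034,0.0044,-0.01,0.065,-0.037,1],[-0.005,0.034,0.0044,-0.01,0.065,-0.037,1]])

```text
t: 7.75
tcp_pos: [0.6024, 0.1421, 0.1687]
tool_rot: [-0.078, 0.997, 0.001, -0.003]
force: [-0.1, -0.2, -0.2]
finger_gap: 0.003
gripper_force: 0.0
```

apply_moves(plan=[[0,0,0,0,0,0,1],[0,0,0,0,0,0,1]])

```text
t: 8.0
tcp_pos: [0.602, 0.1405, 0.1693]
tool_rot: [-0.077, 0.997, 0.001, -0.002]
force: [0.1, -1.2, -0.1]
finger_gap: -0.001
gripper_force: 0.0
```

Run:
```python
from h import *
s=sense(); im=snapshot("wrist"); save('w4.png',cv2.resize(im,None,fx=1.25,fy=1.25,interpolation=cv2.INTER_CUBIC)); 
np.savez('w4.npz',p=s['tcp_pos'],r=s['tool_rot']); print(s['tcp_pos'],s['force'],s['t'])
Q=Rn.from_euler('z',-BX[2]); print(Q.apply(s['tcp_pos']-[BX[0],BX[1],0]).round(4)); plan(W(BX,[.04,0,.17])[0],Rt(BX[2],0),1)
```

```text
[0.6019524  0.1405069  0.16926733] [ 0.06742913 -1.16275573 -0.08359151] 8.0
[ 0.0394 -0.0012  0.1693]
[-0.0007, 0.0017, -0.0003, 0.0019, -0.0027, -0.0036]
```

View pics/w4.png

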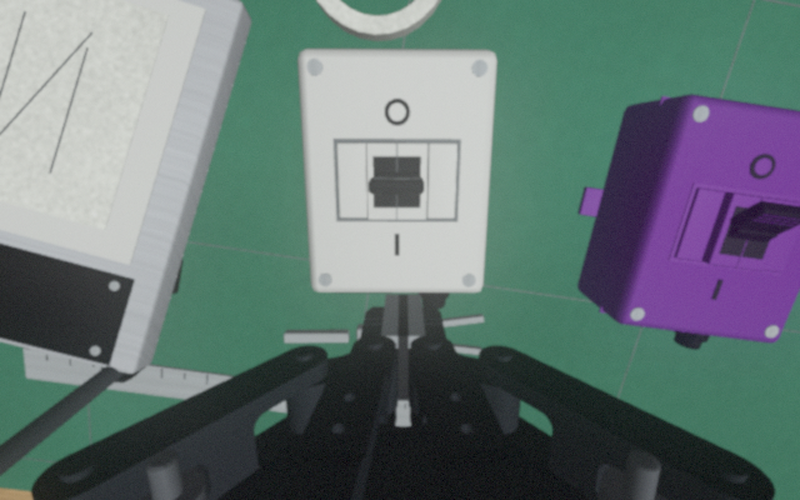

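The white box is square in view, with the ring at (397,112), the bar at (397,245) and the toggle at (397,185).

Run:
```python
from h import *
d=np.load('w4.npz'); p,r=d['p'],d['r']; R=Rn.from_quat(r); Q=Rn.from_euler('z',-BX[2])
for u,v,h in((397,112,.07),(397,245,.07),(397,185,.1),(300,50,.07),(497,51,.07),(317,290,.07),(484,290,.07)):
    dd=R.apply(Mt[:3,:3]@np.linalg.solve(Kw,np.array([u/1.25,v/1.25,1]))); o=p+R.apply(Mt[:3,3]); X=o+dd*(h-o[2])/dd[2]
    print((u,v),Q.apply(X-[BX[0],BX[1],0]).round(4))
```

```text
(397, 112) [-0.0452 -0.0036  0.07  ]
(397, 245) [ 0.0351 -0.0041  0.07  ]
(397, 185) [-0.0059 -0.0035  0.1   ]
(300, 50) [-0.0783 -0.0579  0.07  ]
(497, 51) [-0.0775  0.0529  0.07  ]
(317, 290) [ 0.0655 -0.0569  0.07  ]
(484, 290) [0.0659 0.0529 0.07  ]
```

apply_moves(plan=[[0.002,-0.001,0.03,0.002,-0.0027,-0.0036,1],[0.002,-0.001,0.03,0,0,0,1],[0,0,0.023,0,0,0,1],[0,0,0,0,0,0,1],[0,0,0,0,0,0,1]])

```text
t: 8.68
tcp_pos: [0.5996, 0.1373, 0.0888]
tool_rot: [-0.078, 0.997, -0.0, 0.002]
force: [1.1, -0.2, 0.8]
finger_gap: -0.001
gripper_force: 0.0
```

apply_moves(plan=[[0.006,0,0,0,0,0,1],[0.006,0,0,0,0,0,1],[0.006,0,0,0,0,0,1],[0.005,0,0,0,0,0,1],[0.004,0,0,0,0,0,1],[0,0,0,0,0,0,1]])

```text
t: 9.43
tcp_pos: [0.5728, 0.1339, 0.0882]
tool_rot: [-0.079, 0.997, 0.0, 0.002]
force: [1.3, 0.5, 0.9]
finger_gap: 0.0
gripper_force: 0.6
```

```bash
cat >> h.py <<'E'
BX[:2]+=Rn.from_euler('z',BX[2]).apply([-.005,-.0035,0])[:2]
def bx():
    s=sense(); Q=Rn.from_euler('z',-BX[2]); print(Q.apply(s['tcp_pos']-[BX[0],BX[1],0]).round(4),Q.apply(s['force']).round(1),s['t'])
E
python3 -c "from h import *;bx()"
```

```text
[0.0145 0.0004 0.0882] [1.4 0.3 0.9] 9.425
```

apply_moves(plan=[[0.004,0,0.001,0,0,0,1],[0.004,0,0.001,0,0,0,1],[0.003,0,0,0,0,0,1],[0.002,0,0,0,0,0,1],[0,0,0,0,0,0,1],[0,0,0,0,0,0,1]])

```text
t: 10.18
tcp_pos: [0.5619, 0.1318, 0.0863]
tool_rot: [-0.079, 0.997, 0.0, 0.004]
force: [6.2, 2.2, 1.1]
finger_gap: 0.005
gripper_force: 2.7
```

```bash
python3 -c "from h import *;bx()"
```

```text
[0.0034 0.     0.0863] [6.4 1.2 1.1] 10.175
```

apply_moves(plan=[[0.003,0,0,0,0,0,1],[0.003,0,0,0,0,0,1],[0,0,0,0,0,0,1],[0,0,0,0,0,0,1]])

```text
t: 10.68
tcp_pos: [0.5607, 0.1312, 0.0876]
tool_rot: [-0.078, 0.997, 0.0, 0.009]
force: [11.4, 2.5, -0.3]
finger_gap: 0.004
gripper_force: 4.9
```

```bash
python3 -c "from h import *;bx()"
```

```text
[ 0.0022 -0.0004  0.0876] [11.6  0.7 -0.3] 10.675
```

Motion along the toggle's slope with rising force shows it is at the off stop. Now I go over to the ring side and push it on.

apply_moves(plan=[[-0.015,0,0,0,0,0,1],[0,0,-0.045,0,0,0,1],[0,0,0,0,0,0,1],[0.027,0,0,0,0,0,1],[0.027,0,0,0,0,0,1],[0,0,0,0,0,0,1],[0,0,0,0,0,0,1]])

```text
t: 11.55
tcp_pos: [0.5152, 0.1246, 0.1304]
tool_rot: [-0.079, 0.997, -0.0, 0.001]
force: [0.1, -0.9, -0.1]
finger_gap: 0.001
gripper_force: 0.0
```

Run:
```python
from h import *
bx(); plan(W(BX,[-.045,0,.087])[0],Rt(BX[2],0),2)
im=snapshot("side"); save('s2.png',cv2.resize(im[170:300,230:420],None,fx=4,fy=4,interpolation=cv2.INTER_CUBIC))
```

```text
[-0.0438  0.0002  0.1304] [-0.1 -0.9 -0.1] 11.55
[0.0006, -0.0001, 0.0217, -0.0001, 0.0008, 0.0001]
[0.0006, -0.0001, 0.0217, -0.0001, 0.0008, 0.0001]
```

View pics/s2.png

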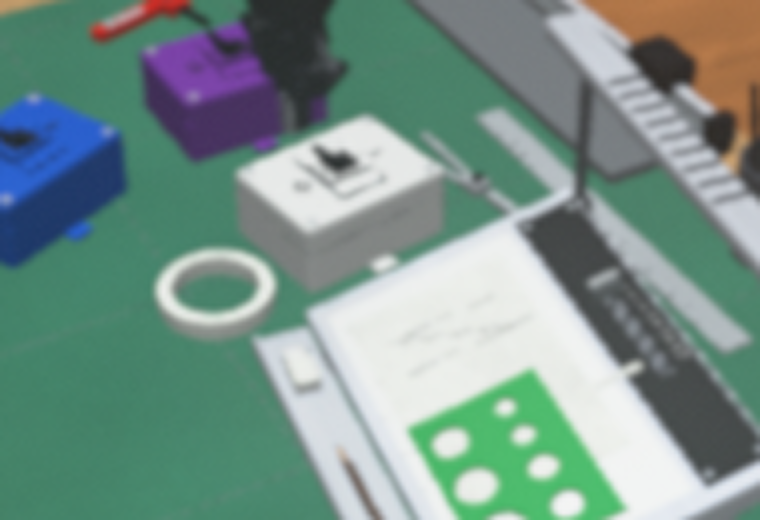

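The toggle at (335,158) leans to the ring side, so it is off. The dimmer grip at (600,278) is at the low end of its slot. Descend and push.

apply_moves(plan=[[0,0,0.022,0,0,0,1],[0,0,0.021,0,0,0,1],[0,0,0,0,0,0,1],[-0.008,0,0,0,0,0,1],[-0.008,0,0,0,0,0,1],[-0.008,0,0,0,0,0,1],[-0.006,0,0,0,0,0,1],[-0.006,0,0,0,0,0,1]])

```text
t: 12.6
tcp_pos: [0.5502, 0.1304, 0.0887]
tool_rot: [-0.079, 0.997, 0.0, 0.0]
force: [-3.2, -1.5, 2.3]
finger_gap: -0.0
gripper_force: 2.4
```

apply_moves(plan=[[-0.004,0,0,0,0,0,1],[-0.004,0,0,0,0,0,1],[0,0,0,0,0,0,1],[0,0,0,0,0,0,1]])

```text
t: 13.1
tcp_pos: [0.5566, 0.1314, 0.0875]
tool_rot: [-0.079, 0.997, -0.0, -0.001]
force: [-6.0, 0.1, 3.9]
finger_gap: 0.0
gripper_force: 3.5
```

```bash
python3 -c "from h import *;bx()"
```

```text
[-0.0019  0.0004  0.0875] [-5.9  1.   3.9] 13.1
```

apply_moves(plan=[[-0.003,0,0,0,0,0,1],[-0.003,0,0,0,0,0,1],[0,0,0,0,0,0,1],[0,0,0,0,0,0,1]])

```text
t: 13.6
tcp_pos: [0.5568, 0.1315, 0.0874]
tool_rot: [-0.079, 0.997, -0.001, -0.008]
force: [-15.6, -4.2, 11.6]
finger_gap: 0.001
gripper_force: 9.8
```

```bash
python3 -c "from h import *;bx()"
```

```text
[-0.0016  0.0005  0.0874] [-16.   -1.7  11.6] 13.6
```

apply_moves(plan=[[-0.003,0,0,0,0,0,1],[0,0,0,0,0,0,1],[0,0,0,0,0,0,1]])

```text
t: 13.98
tcp_pos: [0.5569, 0.1316, 0.0874]
tool_rot: [-0.08, 0.997, -0.001, -0.011]
force: [-19.8, -4.9, 16.0]
finger_gap: -0.0
gripper_force: 12.9
```

```bash
python3 -c "from h import *;bx()"
```

```text
[-0.0015  0.0006  0.0874] [-20.4  -1.8  16. ] 13.975
```

That is a hard stop with no further motion, so the toggle is on. Back off and return to the dimmer at its low end.

apply_moves(plan=[[0.025,0,0,0,0,0,1],[0,0,-0.05,0,0,0,1],[0,0,-0.05,0,0,0,1],[0,0,-0.03,0,0,0,1],[0,0,0,0,0,0,0],[0,0,0,0,0,0,0]])

```text
t: 14.72
tcp_pos: [0.543, 0.129, 0.2175]
tool_rot: [-0.079, 0.997, -0.0, 0.002]
force: [-0.9, -0.3, -0.3]
finger_gap: 0.418
gripper_force: 0.0
```

Run:
```python
from h import *
bx(); im=snapshot("side"); save('s3.png',cv2.resize(im[185:335,255:445],None,fx=4,fy=4,interpolation=cv2.INTER_CUBIC))
R=Rt(LB[2],np.radians(30)); z=R.as_matrix()[:,2]
plan(W(LB,[.087,.0448,.098])[0]-z*.1,R,8)
```

```text
[-1.560e-02  2.000e-04  2.175e-01] [-0.9 -0.1 -0.3] 14.725
[-0.0024, -0.0342, 0.004, 0.0101, -0.0648, 0.0374]
[-0.0034, -0.034, 0.0046, 0.0101, -0.0648, 0.0374]
[-0.0043, -0.0338, 0.0052, 0.0101, -0.0648, 0.0374]
[-0.0052, -0.0336, 0.0058, 0.0101, -0.0648, 0.0374]
[-0.0061, -0.0333, 0.0065, 0.0101, -0.0648, 0.0374]
[-0.0069, -0.033, 0.0073, 0.0101, -0.0648, 0.0374]
[-0.0076, -0.0327, 0.0081, 0.0101, -0.0648, 0.0374]
[-0.0083, -0.0323, 0.0089, 0.0101, -0.0648, 0.0374]
```

View pics/s3.png

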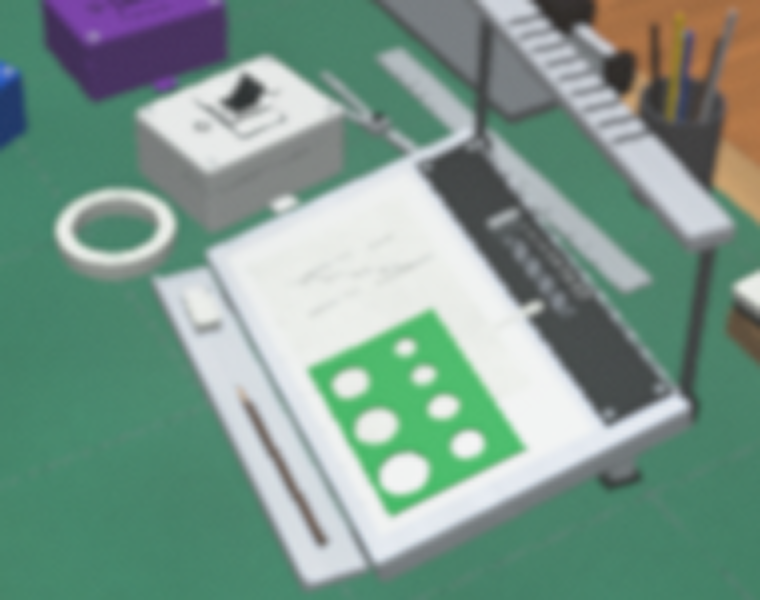

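The toggle at (248,90) now leans to the bar, and the grip at (503,218) is still at the low end. Back to the dimmer.

apply_moves(plan=[[-0.0024,-0.034,0.004,0.01,-0.065,0.037,0],[-0.0034,-0.034,0.0046,0.01,-0.065,0.037,0],[-0.0043,-0.034,0.005,0.01,-0.065,0.037,0],[-0.005,-0.0336,0.006,0.01,-0.065,0.037,0],[-0.006,-0.033,0.0065,0.01,-0.065,0.037,0],[-0.007,-0.033,0.007,0.01,-0.065,0.037,0],[-0.0076,-0.033,0.008,0.01,-0.065,0.037,0],[-0.0083,-0.032,0.009,0.01,-0.065,0.037,0]])

```text
t: 15.78
tcp_pos: [0.604, -0.1388, 0.1842]
tool_rot: [0.071, 0.963, -0.019, 0.259]
force: [0.6, 0.2, -0.8]
finger_gap: 0.499
gripper_force: 0.0
```

apply_moves(plan=[[0,0,0.02,0,0,0,0],[0,0,0.02,0,0,0,0],[0,0,0,0,0,0,0],[0,0,0,0,0,0,0]])

```text
t: 16.27
tcp_pos: [0.6238, -0.1402, 0.1506]
tool_rot: [0.07, 0.963, -0.019, 0.259]
force: [0.4, 0.8, 1.7]
finger_gap: 0.498
gripper_force: 0.0
```

Run:
```python
from h import *
R=Rt(LB[2],np.radians(30)); z=R.as_matrix()[:,2]
print(sense()['tcp_pos']); plan(W(LB,[.0865,.0445,.098])[0]+z*.005,R,3)
```

```text
[ 0.62379497 -0.14024601  0.1506154 ]
[0.0002, -0.0004, 0.0218, 0.0007, 0.0004, 0.0011]
[0.0002, -0.0004, 0.0218, 0.0007, 0.0004, 0.0011]
[0.0002, -0.0004, 0.0218, 0.0007, 0.0004, 0.0011]
```

apply_moves(plan=[[0,-0.0004,0.022,0.0007,0.0004,0.001,0],[0,-0.0004,0.022,0.0007,0.0004,0.001,0],[0,-0.0004,0.0215,0.0007,0.0004,0.001,0],[0,0,0,0,0,0,0],[0,0,0,0,0,0,1],[0,0,0,0,0,0,1],[0,0,0,0,0,0,1],[0,0,0,0,0,0,1]])

```text
t: 17.27
tcp_pos: [0.6565, -0.1465, 0.0958]
tool_rot: [0.072, 0.963, -0.02, 0.259]
force: [-4.8, 0.5, 6.2]
finger_gap: 0.155
gripper_force: 27.2
```

apply_moves(plan=[[0,0,0,0,0,0,1],[0,-0.012,0,0,0,0,1],[0,-0.012,0,0,0,0,1],[0,-0.012,0,0,0,0,1],[0,-0.012,0,0,0,0,1],[0,-0.012,0,0,0,0,1],[0,-0.012,0,0,0,0,1],[0,0,0,0,0,0,1]])

```text
t: 18.27
tcp_pos: [0.6464, -0.2199, 0.0958]
tool_rot: [0.072, 0.963, -0.021, 0.26]
force: [-1.5, -1.9, 5.2]
finger_gap: 0.153
gripper_force: 27.0
```

apply_moves(plan=[[0,0,0,0,0,0,1],[0,0,0,0,0,0,1]])

```text
t: 18.52
tcp_pos: [0.6465, -0.2198, 0.0958]
tool_rot: [0.072, 0.963, -0.022, 0.26]
force: [-1.9, -1.3, 5.2]
finger_gap: 0.153
gripper_force: 27.0
```

Run:
```python
from h import *
s=sense(); Q=Rn.from_euler('z',-LB[2]); print(Q.apply(s['tcp_pos']-[LB[0],LB[1],0]).round(4),Q.apply(s['force']).round(1))
im=snapshot("wrist"); save('w5.png',cv2.resize(im[100:300,220:420],None,fx=3,fy=3,interpolation=cv2.INTER_CUBIC)); np.savez('w5.npz',p=s['tcp_pos'],r=s['tool_rot'])
```

```text
[ 0.091  -0.0297  0.0958] [-1.7 -1.6  5.2]
```

View pics/w5.png

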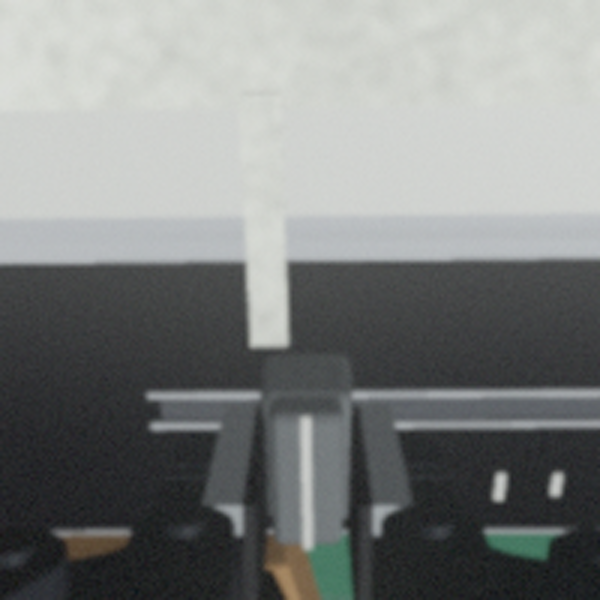

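That is my last look (11 views, one over the allowance of 10). The tape's middle runs (263,95) to (269,347), and the grip line runs (305,415) to (307,547). The rest I do numerically.

Run:
```python
from h import *
d=np.load('w5.npz'); p,r=d['p'],d['r']; s15=np.sin(np.radians(15)); R=Rn.from_quat(r)
def hit(u,v,h):
    c=np.linalg.solve(Kw,np.array([u/3+220-.33,v/3+100-.33,1])); o=p+R.apply(Mt[:3,3]); dd=R.apply(Mt[:3,:3]@c)
    Q=Rn.from_euler('z',-LB[2]); o=Q.apply(o-[LB[0],LB[1],0]); dd=Q.apply(dd)
    n=np.array([-s15,0,np.cos(np.radians(15))]); k=(h-n@(o-face(0,0,0)))/(n@dd); return (o+k*dd).round(4)
for a in((269.5,347,0),(263,95,0),(305,415,.02),(307,547,.02),(500,487,0),(556,485,0),(306,370,.01)): print(a,hit(*a))
```

```text
(269.5, 347, 0) [ 0.0765 -0.0358  0.0826]
(263, 95, 0) [ 0.0353 -0.0358  0.0716]
(305, 415, 0.02) [ 0.0699 -0.0299  0.1016]
(307, 547, 0.02) [ 0.0953 -0.0297  0.1084]
(500, 487, 0) [0.1056 0.0051 0.0904]
(556, 485, 0) [0.1051 0.0151 0.0903]
(306, 370, 0.01) [ 0.0716 -0.0298  0.0917]
```

The tape is at y = -35.8 mm and the grip at -29.8 mm, so 6.0 mm remain.

apply_moves(plan=[[0,-0.003,0,0,0,0,1],[0,-0.003,0,0,0,0,1],[0,0,0,0,0,0,1],[0,0,0,0,0,0,1],[0,0,0,0,0,0,1]])

```text
t: 19.2
tcp_pos: [0.6458, -0.2244, 0.0958]
tool_rot: [0.072, 0.963, -0.02, 0.26]
force: [-0.9, 0.9, 5.1]
finger_gap: 0.152
gripper_force: 27.0
```

Run:
```python
from h import *
s=sense(); Q=Rn.from_euler('z',-LB[2]); print(Q.apply(s['tcp_pos']-[LB[0],LB[1],0]).round(4),Q.apply(s['force']).round(1))
```

```text
[ 0.091  -0.0344  0.0958] [-1.   0.7  5.1]
```

apply_moves(plan=[[0,-0.0018,0,0,0,0,1],[0,0,0,0,0,0,1],[0,0,0,0,0,0,1],[0,0,0,0,0,0,1]])

```text
t: 19.7
tcp_pos: [0.6456, -0.2259, 0.0958]
tool_rot: [0.072, 0.963, -0.02, 0.26]
force: [1.0, 0.7, 6.2]
finger_gap: 0.152
gripper_force: 26.9
```

Run:
```python
from h import *
s=sense(); Q=Rn.from_euler('z',-LB[2]); print(Q.apply(s['tcp_pos']-[LB[0],LB[1],0]).round(4),Q.apply(s['force']).round(1))
```

```text
[ 0.091  -0.0359  0.0958] [0.9 0.9 6.2]
```

apply_moves(plan=[[0,0,0,0,0,0,0],[0,0,0,0,0,0,0],[0,0,0,0,0,0,0],[0,0,-0.03,0,0,0,0],[0,0,-0.03,0,0,0,0],[0,0,0,0,0,0,0],[0,0,0,0,0,0,0]])

```text
t: 20.58
tcp_pos: [0.6152, -0.2211, 0.1462]
tool_rot: [0.072, 0.963, -0.02, 0.259]
force: [0.4, 0.7, -0.5]
finger_gap: 0.5
gripper_force: 0.0
```

Run:
```python
from h import *
s15=np.sin(np.radians(15)); s=sense(); p,r=s['tcp_pos'],s['tool_rot']; R=Rn.from_quat(r)
g=cv2.cvtColor(snapshot("wrist"),cv2.COLOR_RGB2GRAY).astype(float)
b=np.radians(15)
def hit(u,v,h):
    c=np.linalg.solve(Kw,np.array([u,v,1.])); o=p+R.apply(Mt[:3,3]); dd=R.apply(Mt[:3,:3]@c)
    Q=Rn.from_euler('z',-LB[2]); o=Q.apply(o-[LB[0],LB[1],0]); dd=Q.apply(dd)
    n=np.array([-s15,0,np.cos(b)]); k=(h-n@(o-face(0,0,0)))/(n@dd); return (o+k*dd).round(4)
print(s['tcp_pos'],s['force'].round(1))
for nm,x0,x1,h,w in(("tape",.064,.074,0,9),("grip",.075,.090,.02,4)):
    for x in np.linspace(x0,x1,4):
        X=face(x+h*s15,-.0357,h); u,v=wproj(p,r,W(LB,X))[0]; v=int(round(v)); i=np.arange(int(u)-w,int(u)+w+2); row=g[v,i]; ww=np.clip(row-(row.min()+row.max())/2,0,None)
        print(nm,row.astype(int).tolist(),hit((ww*i).sum()/ww.sum(),v,h))
```

```text
[ 0.61515745 -0.22106574  0.14620447] [ 0.4  0.7 -0.5]
tape [75, 77, 73, 80, 115, 170, 202, 209, 212, 212, 212, 212, 211, 204, 178, 122, 72, 73, 75, 70] [ 0.0642 -0.0358  0.0794]
tape [70, 70, 72, 79, 113, 171, 203, 209, 212, 212, 212, 211, 210, 203, 178, 118, 73, 69, 72, 71] [ 0.067  -0.0359  0.0801]
tape [64, 68, 69, 72, 102, 163, 197, 203, 203, 203, 202, 205, 207, 205, 181, 118, 73, 72, 66, 71] [ 0.0706 -0.0358  0.0811]
tape [64, 66, 71, 66, 102, 163, 199, 207, 207, 208, 207, 204, 205, 199, 177, 115, 71, 65, 66, 65] [ 0.0743 -0.0358  0.0821]
grip [121, 124, 132, 161, 186, 186, 160, 132, 125, 125] [ 0.0753 -0.0359  0.103 ]
grip [122, 122, 128, 157, 183, 185, 159, 130, 123, 124] [ 0.0803 -0.0359  0.1044]
grip [123, 121, 129, 150, 180, 187, 171, 136, 123, 124] [ 0.0848 -0.0356  0.1056]
grip [121, 118, 129, 148, 181, 188, 167, 136, 122, 122] [ 0.0902 -0.0357  0.107 ]
```

The grip line and the tape agree to about 0.1 mm, the toggle is on, and the robot is clear. I hand in the job.

```bash
python3 -c "from station import *;print(sign_off())"
```

```text
the job is handed in; nothing more can be done
None
```

I handed in the job at about 20.6 s: the dimmer went fully down, the breaker was pushed fully off then fully on, and the grip line now meets the tape to about 0.1 mm; nothing else was moved on purpose, but I viewed 11 pictures, one over the limit of 10.

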